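# Find and flag the loose wing nut on the shelf

### The arm

A 6-joint arm with a two-finger parallel gripper is mounted at the origin on the work surface. World frame = base frame: x ahead of the robot, y to its left, z up, the work surface at z = 0. Lengths are in m, angles in rad, forces in N, time in s.
With the tool pointing down it reaches from about 0.325 to 0.875 m from the base axis. Payload 4.4 kg.
Tool frame: the origin (TCP) lies at the very end of the fingers, on their centre line; the grasp point (between the pads) lies 19 mm behind it; z points along the fingers, x is the direction in which the jaws open and shut, and the axes are right-handed (so a half turn about z gives the same grasp; the last joint's range is limited). The gripper opens to 85 mm and grips with 20 to 120 N. Pads are 22 mm wide; open, the fingers measure 114 mm over their backs; the gripper's body (76 mm by 85 mm) begins 54 mm behind the grasp point. The pads swing forward as they close: fully open they stand 13 mm farther back than shut.
Start: joints at [1.167, 0.207, 1.542, -0, 1.393, -0.15], TCP at [0.144, 0.557, 0.231] pointing down, gripper open.
Joint ranges: [-2.73, 2.73], [-0.86, 2.22], [0.23, 2.46], [-1.11, 4.25], [0.08, 2.63], [-2.82, 2.82]. Speed limits (rad/s): [2.79, 2.79, 3.14, 3.14, 3.14, 3.14].

### API

Orientations are given as a unit quaternion [w, x, y, z].
In Python, from bench import bot gives the robot as it stands. The module is installed in compiled form; this text tells all that it offers.
- The arm moves only by the tool send_rows, never from a script. Its argument "plan" is one flat list of numbers, 7 for each row, row after row: the finger opening in m, from 0 to 0.0854, then the shift along the world's x, y, z in m, then the turn, a rotation vector about the world's x, y, z in rad. A call has 1 to 20 rows; each row is the pose to reach, as a shift and turn from the pose commanded when the call began; what a row does not reach only later rows make up. A row lasts 1/8 s, in which the tool goes at most 62.5 mm and 10.7 degrees, less where a joint would pass 70% of its speed; a pose out of reach is approached as far as the arm can. A call with a gripper value outside its range is refused whole. The fingers move at their own pace and stop on an object; "squeeze" is the grip in N (left out, the last holds). Time passes only in rows, so rows that repeat a pose let the fingers close. It gives the time, the measured TCP pose, the force and the opening at its end, in the units of the state.
- bot.sense(): the state, without advancing time (a new reading comes with each control period).
- bot.get_image(name): name is "side" or "top"; returns a dict with "img" (384x512x3 uint8, red, green, blue), "vfov" (degrees; the focal length in pixels is half the picture's height over the tangent of half this angle, whatever the lens; pixels are square), "cx", "cy" (the principal point, pixels), "dist" ([k1, k2, p1, p2, k3] as OpenCV has them; the pictures are not rectified), "extrinsics" (4x4, takes a point from camera to world coordinates). Camera axes: x right, y up, looking along -z (the intrinsics and any distortion apply to the point x, -y, -z); pixel columns grow to the right and rows downward; lengths in m; the calibration is good to about 2 mm. A picture is of the moment at which its call begins. There is no depth.
- bot.finish_job(): hands the job in, once; it reports no verdict.
The state is a dict: "t": time; "joints": joint angles; "joint_vel": joint speeds; "joint_torque": joint torques, N m; "tcp_pos": TCP position; "eef_rot": TCP orientation; "force": force on the tool from outside, world axes, zero at the start; "torque": the same for the moment, N m; "width": finger opening in m.
Only numpy, scipy, OpenCV 4.12 (cv2) and the standard library are available. Lean on these libraries where they do the work, as an engineer would, in place of code of your own. Each camera call takes 0.05 s, during which the arm holds its last target. There are 200 camera calls.

### The job

One of the three wing nuts that hold the shelf board down has worked loose. Try all three in turn, from the robot's right to its left, pushing a wing sideways with the gripper's tip with 5 to 20 N for a moment (never more, no gripping): tight nuts hold and stay as they are; the loose one gives way sooner, so swing it round by a good 30 degrees. Then flag it: pick up the spare wooden peg, stand it upright on the board right in front of that nut (robot's side), let go, and leave the other things where they are.

Things in the scene. Friction and masses are not known exactly. Their poses are not given: they have to be found in the camera images.
- board: The shelf: a smooth laminate flooring offcut, 190 mm deep (its x, +x = away from the robot), 700 mm long (its y) and 8 mm thick, fixed level on wooden pegs. Origin on the table under the board's centre; the board's upper face is 48 mm above it.
- wing1: Steel wing nut (the robot's right, board's -y side); all three look alike. Origin on its stud's axis at the board's upper face; it only turns about z (up). Two flat wings stand along its x axis, to +x and -x, each 7 to 36 mm off the axis, 6 mm thick (y), 9 to 33 mm above the board; hub 22 mm across, 16 mm high. At the start its x axis is within 0.6 rad of the board's x.
- wing1_tip (a point): Point on nut 1's robot-side wing, 30 mm off the axis (nut's -x), 20 mm above the board. Which nut is loose cannot be seen and changes from start to start. A tight nut does not yield within the 20 N; the loose one gives at 0.05 N m (about 2 N at the wing end, 4 N near the hub), turns either way, at least 0.9 rad from its start, and stays where left.
- stud1 (a point): Fixed point where the stud of wing nut 1 passes the board's upper face; its axes are the board's. Studs are 110 mm apart along the board's y, 20 mm behind its middle line, so 115 mm of board lie in front (towards -x).
- wing2: Steel wing nut (the middle); all three look alike. Origin on its stud's axis at the board's upper face; it only turns about z (up). Two flat wings stand along its x axis, to +x and -x, each 7 to 36 mm off the axis, 6 mm thick (y), 9 to 33 mm above the board; hub 22 mm across, 16 mm high. At the start its x axis is within 0.6 rad of the board's x.
- wing2_tip (a point): Point on nut 2's robot-side wing, 30 mm off the axis (nut's -x), 20 mm above the board. Which nut is loose cannot be seen and changes from start to start. A tight nut does not yield within the 20 N; the loose one gives at 0.05 N m (about 2 N at the wing end, 4 N near the hub), turns either way, at least 0.9 rad from its start, and stays where left.
- stud2 (a point): Fixed point where the stud of wing nut 2 passes the board's upper face; its axes are the board's. Studs are 110 mm apart along the board's y, 20 mm behind its middle line, so 115 mm of board lie in front (towards -x).
- wing3: Steel wing nut (the robot's left, board's +y side); all three look alike. Origin on its stud's axis at the board's upper face; it only turns about z (up). Two flat wings stand along its x axis, to +x and -x, each 7 to 36 mm off the axis, 6 mm thick (y), 9 to 33 mm above the board; hub 22 mm across, 16 mm high. At the start its x axis is within 0.6 rad of the board's x.
- wing3_tip (a point): Point on nut 3's robot-side wing, 30 mm off the axis (nut's -x), 20 mm above the board. Which nut is loose cannot be seen and changes from start to start. A tight nut does not yield within the 20 N; the loose one gives at 0.05 N m (about 2 N at the wing end, 4 N near the hub), turns either way, at least 0.9 rad from its start, and stays where left.
- stud3 (a point): Fixed point where the stud of wing nut 3 passes the board's upper face; its axes are the board's. Studs are 110 mm apart along the board's y, 20 mm behind its middle line, so 115 mm of board lie in front (towards -x).
- peg: Spare beech shelf peg standing upright on the board, loose, about 30 g: round foot 30 mm across and 6 mm high, then a shank 22 mm across up to 60 mm height. Origin at the centre of its underside, z up.
- timer: Green plastic egg timer, 54 mm across, 63 mm high, standing loose on the board. Bystander. Origin at the centre of its underside.
- jar: Closed glass spice jar, 44 mm across, 73 mm high, standing loose on the board. Bystander. Origin at the centre of its underside.
- crusher: Stainless steel pill crusher, 44 mm across, 64 mm high, standing loose on the board. Bystander. Origin at the centre of its underside.
- thermometer: Dial room thermometer in a white plastic frame, 84 mm across, 91 mm high, standing loose on a small foot on the board. Bystander. Origin at the centre of its underside.
Things that resemble listed ones, but are neither listed nor needed, are in the scene too. Of the things like the peg, leave any that is green; of the rest the smaller one is meant.

How it is judged:
On the way, in this order (a step that is already met when the one before it is completed fails the run):
1. wing nut 1 (robot's right) has been tried: it bears over 3 N from the fingers, or has swung round (tip moved over 9 mm) ((contact force between wing1 and the fingers above 3 N or distance of wing1_tip from where it was at the start of the episode above 0.009 m)), for 0.04 s.
2. wing nut 2 (middle) has been tried: it bears over 3 N from the fingers, or has swung round (tip moved over 9 mm) ((contact force between wing2 and the fingers above 3 N or distance of wing2_tip from where it was at the start of the episode above 0.009 m)), for 0.04 s.
3. wing nut 3 (robot's left) has been tried: it bears over 3 N from the fingers, or has swung round (tip moved over 9 mm) ((contact force between wing3 and the fingers above 3 N or distance of wing3_tip from where it was at the start of the episode above 0.009 m)), for 0.04 s.
4. the peg has been lifted clear of the board (z of peg in the frame of board above 0.053 m), for 0.1 s.
5. the peg stands released in front of the nut that turned (((distance of wing1_tip from where it was at the start of the episode above 0.009 m and distance of each of wing2_tip, wing3_tip from where it was at the start of the episode below 0.004 m and x of peg in the frame of stud1 between -0.105 and -0.04 m and y of peg in the frame of stud1 between -0.028 and 0.028 m and z of peg in the frame of stud1 between -0.005 and 0.006 m and angle between peg's own z axis and vertical below 0.12 rad and contact force between peg and the fingers below 0.05 N and linear speed of peg below 0.02 m/s) or (distance of wing2_tip from where it was at the start of the episode above 0.009 m and distance of each of wing1_tip, wing3_tip from where it was at the start of the episode below 0.004 m and x of peg in the frame of stud2 between -0.105 and -0.04 m and y of peg in the frame of stud2 between -0.028 and 0.028 m and z of peg in the frame of stud2 between -0.005 and 0.006 m and angle between peg's own z axis and vertical below 0.12 rad and contact force between peg and the fingers below 0.05 N and linear speed of peg below 0.02 m/s) or (distance of wing3_tip from where it was at the start of the episode above 0.009 m and distance of each of wing1_tip, wing2_tip from where it was at the start of the episode below 0.004 m and x of peg in the frame of stud3 between -0.105 and -0.04 m and y of peg in the frame of stud3 between -0.028 and 0.028 m and z of peg in the frame of stud3 between -0.005 and 0.006 m and angle between peg's own z axis and vertical below 0.12 rad and contact force between peg and the fingers below 0.05 N and linear speed of peg below 0.02 m/s))), for 0.2 s.
At the end, for the whole second after the job is handed in: Only the loose nut is turned (tip over 9 mm, the others under 4 mm); the peg stands upright (0.12 rad), released and still on the board, 40 to 105 mm before that stud (board's -x), within 28 mm sideways; the four bystanders upright (0.2 rad), within 20 mm of their start (((distance of wing1_tip from where it was at the start of the episode above 0.009 m and distance of each of wing2_tip, wing3_tip from where it was at the start of the episode below 0.004 m and x of peg in the frame of stud1 between -0.105 and -0.04 m and y of peg in the frame of stud1 between -0.028 and 0.028 m and z of peg in the frame of stud1 between -0.005 and 0.006 m and angle between peg's own z axis and vertical below 0.12 rad and contact force between peg and the fingers below 0.05 N and linear speed of peg below 0.02 m/s) or (distance of wing2_tip from where it was at the start of the episode above 0.009 m and distance of each of wing1_tip, wing3_tip from where it was at the start of the episode below 0.004 m and x of peg in the frame of stud2 between -0.105 and -0.04 m and y of peg in the frame of stud2 between -0.028 and 0.028 m and z of peg in the frame of stud2 between -0.005 and 0.006 m and angle between peg's own z axis and vertical below 0.12 rad and contact force between peg and the fingers below 0.05 N and linear speed of peg below 0.02 m/s) or (distance of wing3_tip from where it was at the start of the episode above 0.009 m and distance of each of wing1_tip, wing2_tip from where it was at the start of the episode below 0.004 m and x of peg in the frame of stud3 between -0.105 and -0.04 m and y of peg in the frame of stud3 between -0.028 and 0.028 m and z of peg in the frame of stud3 between -0.005 and 0.006 m and angle between peg's own z axis and vertical below 0.12 rad and contact force between peg and the fingers below 0.05 N and linear speed of peg below 0.02 m/s)) and distance of each of timer, jar, crusher, thermometer from where it was at the start of the episode below 0.02 m and angle between each of timer, jar, crusher, thermometer's own z axis and vertical below 0.2 rad); the robot touches nothing.
It fails at once if wing nut 1 is pushed or gripped with more than 20 N (contact force between wing1 and the fingers above 20 N or contact force between wing1 and the arm above 20 N).
It fails at once if wing nut 2 is pushed or gripped with more than 20 N (contact force between wing2 and the fingers above 20 N or contact force between wing2 and the arm above 20 N).
It fails at once if wing nut 3 is pushed or gripped with more than 20 N (contact force between wing3 and the fingers above 20 N or contact force between wing3 and the arm above 20 N).
It fails at once if a bystander is shifted by more than 20 mm (distance of any of timer, jar, crusher, thermometer from where it was at the start of the episode above 0.02 m).
It also fails if it takes over 72 s, if anything falls off the work surface, if the arm or the gripper's body presses on something with over 40 N, if the wrist force passes 120 N, or if a joint passes its speed limit or range.

## Working session

There is one attempt and no reset: what is moved stays moved. The work goes in short steps, Python scripts to look and compute and a tool call to move; the robot and the scene stay as the last step left them, time stands still between calls to the robot, and variables do not carry over. Pictures are saved under pics/ and viewed, about 8 in all and at most 12, crops included, and the job is handed in when it is done.

Besides the shell and the picture viewer there is one more tool, called in YAML: its name, and indented under it one key for each argument. send_rows: Moves the arm, as the interface text tells. Its arguments: {"type":"object","properties":{"plan":{"type":"array"},"squeeze":{"type":"number"}},"required":["plan"]}

```bash
mkdir -p pics
cat > h.py <<'E'
import numpy as np, cv2
from bench import bot
def get(n):
    d=bot.get_image(n); h,w=d["img"].shape[:2]
    f=h/2/np.tan(np.radians(d["vfov"])/2)
    d["K"]=np.array([[f,0,d["cx"]],[0,f,d["cy"]],[0,0,1.]]); return d
def ray(d,px,z):
    "pixels -> world points on plane z"
    u=cv2.undistortPoints(np.array(px,float).reshape(-1,1,2),d["K"],np.array(d["dist"],float)).reshape(-1,2)
    E=np.array(d["extrinsics"]); c=E[:3,3]
    r=np.c_[u[:,0],-u[:,1],-np.ones(len(u))]@E[:3,:3].T
    return c+r*((z-c[2])/r[:,2])[:,None]
def proj(d,P):
    E=np.linalg.inv(np.array(d["extrinsics"])); p=np.array(P,float).reshape(-1,3)@E[:3,:3].T+E[:3,3]
    p=p*[1,-1,-1]
    return cv2.projectPoints(p,np.zeros(3),np.zeros(3),d["K"],np.array(d["dist"],float))[0].reshape(-1,2)
def crop(d,name,x0,y0,x1,y1,s):
    cv2.imwrite("pics/"+name,cv2.resize(d["img"][y0:y1,x0:x1,::-1],None,fx=s,fy=s,interpolation=cv2.INTER_CUBIC))
E
python3 - <<'E'
from h import *
for n in("top","side"):
    d=get(n); print(n,d["vfov"],d["dist"],np.round(d["extrinsics"],3).tolist()); crop(d,n+"0.png",0,0,512,384,1.56)
print(bot.sense())
E
```

```text
top 52.651239489085434 [-0.11846593  0.          0.          0.          0.        ] [[-0.021, 0.992, -0.125, 0.403], [-1.0, -0.021, 0.007, 0.076], [0.004, 0.126, 0.992, 1.041], [0.0, 0.0, 0.0, 1.0]]
side 44.840666589545364 [-0.14859419  0.          0.          0.          0.        ] [[0.927, 0.286, -0.243, 0.28], [-0.376, 0.711, -0.594, -0.584], [0.003, 0.642, 0.767, 0.94], [0.0, 0.0, 0.0, 1.0]]
{'t': 0.1, 'joints': array([ 1.16749837e+00,  2.07395715e-01,  1.54281913e+00, -2.51740766e-06,
        1.39349334e+00, -1.50457297e-01]), 'joint_vel': array([-1.16641524e-03, -2.70176231e-03, -3.26975208e-03, -2.89633136e-04,
       -9.73033541e-05, -8.34834341e-04]), 'joint_torque': array([-3.46070610e-04, -3.84094584e+01, -2.92548358e+01, -1.96793676e-04,
        4.82673815e-03, -1.75365847e-05]), 'tcp_pos': array([0.14355518, 0.55608377, 0.23020346]), 'eef_rot': array([ 5.16092425e-04,  7.90617948e-01,  6.12308861e-01, -9.23318371e-04]), 'force': array([-0.49434784, -0.28029775,  0.82423595]), 'torque': array([ 0.02021729, -0.00060845,  0.03736186]), 'width': 0.08517622712248922}
```

View pics/top0.png

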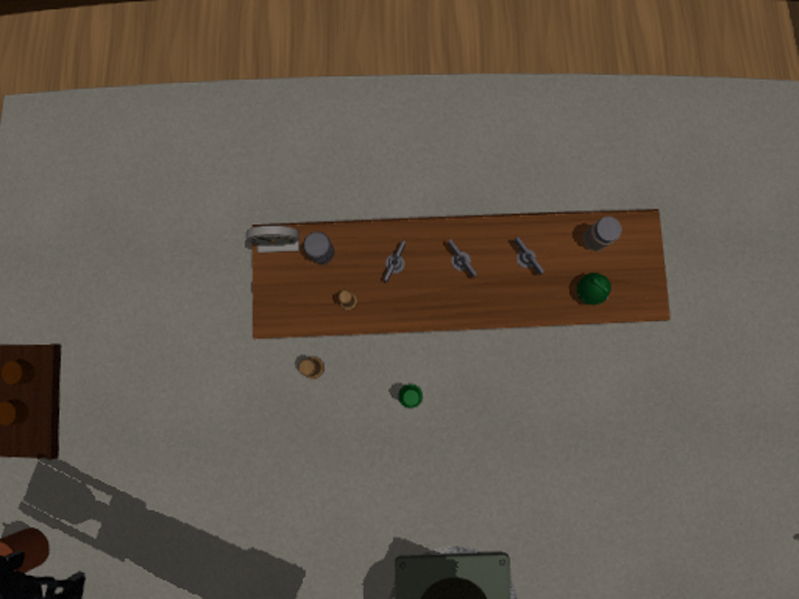

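View pics/side0.png

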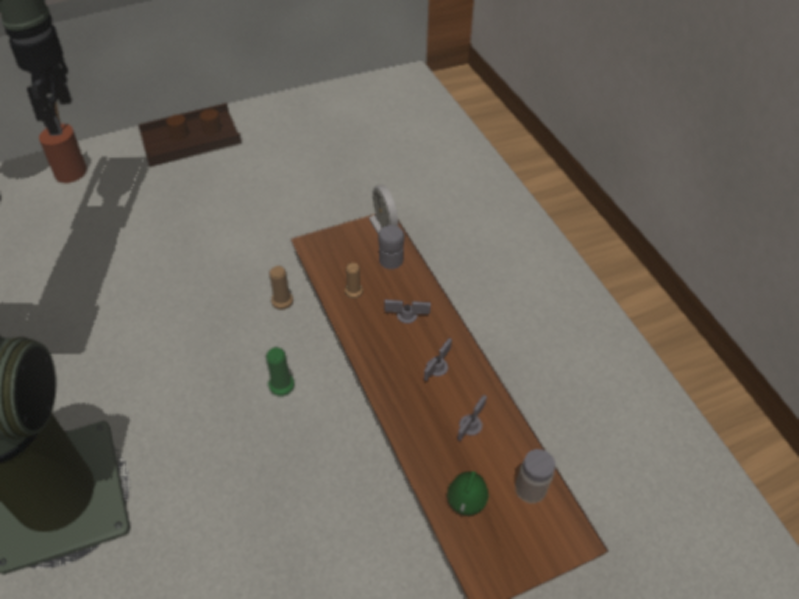

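The top view has the robot at the bottom, with image right = -y. Nut 1 is at (527,258), nut 2 at (460,261) and nut 3 at (395,263).

There are three peg candidates: small beech on the board (345,298), larger beech on the table (311,367), and green on the table (410,396). I'm choosing the small one on the board and checking it in a crop.

Run:
```python
from h import *
d=get("top"); crop(d,"topc.png",150,125,440,225,2.75)
s=1.56
q=lambda L,z: np.round(ray(d,np.array(L)/s,z),4)[:,:2].tolist()
print("board corners",q([(252,226),(658,210),(669,320),(253,338)],.048))
print("hubs",q([(527,258),(460,261),(395,263)],.064))
```

```text
board corners [[0.6516, 0.3245], [0.6676, -0.3725], [0.4767, -0.3766], [0.4623, 0.3206]]
hubs [[0.5839, -0.1342], [0.5809, -0.0231], [0.5797, 0.0836]]
```

View pics/topc.png

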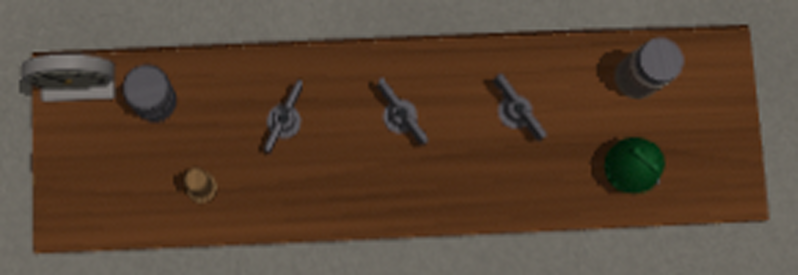

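Run:
```python
from h import *
d=get("top")
q=lambda L,z: ray(d,np.array(L)/2.75+[150,125],z)[:,:2]
for n,(a,b) in enumerate([((500,78),(542,137)),((379,82),(424,141)),((299,84),(265,151))]):
    P=q([a,b],.081); v=P[0]-P[1]; print(n+1,P.round(4).tolist(),"mid",P.mean(0).round(4),"len",np.linalg.norm(v).round(4),"ang",np.arctan2(v[1],v[0]).round(3))
print("peg top",q([(197,181)],.108),"foot",q([(203,190)],.052))
print("timer",q([(636,165)],.09),"jar/crusher",q([(660,62)],.115),q([(148,84)],.115))
from scipy.spatial.transform import Rotation as R
w=bot.sense()["eef_rot"]; print(R.from_quat(np.r_[w[1:],w[0]]).as_matrix().round(3))
```

```text
1 [[0.612, -0.1168], [0.5561, -0.1531]] mid [ 0.5841 -0.1349] len 0.0666 ang 0.576
2 [[0.6102, -0.0047], [0.5545, -0.0441]] mid [ 0.5824 -0.0244] len 0.0682 ang 0.616
3 [[0.6098, 0.0689], [0.5483, 0.1011]] mid [0.579 0.085] len 0.0695 ang -0.483
peg top [[0.51871645 0.16083629]] foot [[0.51707072 0.16041236]]
timer [[ 0.52725204 -0.23668454]] jar/crusher [[ 0.61723932 -0.25690451]] [[0.60542644 0.20303792]]
[[ 0.25   0.968 -0.001]
 [ 0.968 -0.25  -0.001]
 [-0.002 -0.    -1.   ]]
```

Nut 1 is at about (.584,-.135) at angle .58, nut 2 at (.582,-.024) at .60, nut 3 at (.579,.085) at -.48, and the peg at (.518,.160). I'm closing the gripper and going above the spot beside nut 1.

send_rows:
  plan: [0,0.4044,-0.738,-0.08,0,0,-1.318,0,0.4044,-0.738,-0.08,0,0,-1.318,0,0.4044,-0.738,-0.08,0,0,-1.318,0,0.4044,-0.738,-0.08,0,0,-1.318,0,0.4044,-0.738,-0.08,0,0,-1.318,0,0.4044,-0.738,-0.08,0,0,-1.318,0,0.4044,-0.738,-0.08,0,0,-1.318,0,0.4044,-0.738,-0.08,0,0,-1.318,0,0.4044,-0.738,-0.08,0,0,-1.318,0,0.4044,-0.738,-0.08,0,0,-1.318,0,0.4044,-0.738,-0.08,0,0,-1.318,0,0.4044,-0.738,-0.08,0,0,-1.318,0,0.4044,-0.738,-0.08,0,0,-1.318,0,0.4044,-0.738,-0.08,0,0,-1.318,0,0.4044,-0.738,-0.08,0,0,-1.318,0,0.4044,-0.738,-0.08,0,0,-1.318,0,0.4044,-0.738,-0.08,0,0,-1.318,0,0.4044,-0.738,-0.08,0,0,-1.318]

```text
t: 2.45
tcp_pos: [0.548, -0.1802, 0.1516]
eef_rot: [-0.0, 1.0, 0.001, 0.0]
force: [0.3, -0.8, 0.0]
width: 0.0002
```

send_rows:
  plan: [0,0,-0.001,-0.03,0,0,0,0,0,-0.001,-0.06,0,0,0,0,0,-0.001,-0.08,0,0,0,0,0,-0.001,-0.087,0,0,0,0,0,-0.001,-0.087,0,0,0,0,0,-0.001,-0.087,0,0,0]

```text
t: 3.2
tcp_pos: [0.5492, -0.1826, 0.0656]
eef_rot: [0.001, 1.0, 0.0, 0.001]
force: [0.0, 0.1, -0.1]
width: -0.0
```

Run:
```python
from h import *
s=bot.sense(); print(s["tcp_pos"],s["force"])
d=get("side"); crop(d,"side1.png",210,170,380,360,3.1)
```

```text
[ 0.54919428 -0.18259777  0.06560035] [ 0.0359306   0.10717039 -0.06222046]
```

View pics/side1.png

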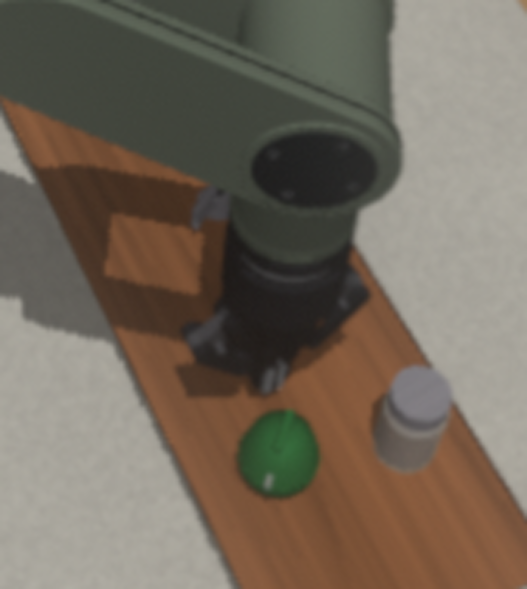

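The side view shows the closed fingertips at (270,375) just beside the green timer (280,450) and clear of it. I'm now moving towards +y in slow steps.

send_rows:
  plan: [0,0,0.003,0,0,0,0,0,0,0.006,0,0,0,0,0,0,0.008,0,0,0,0,0,0,0.009,0,0,0,0,0,0,0.01,0,0,0,0,0,0,0.01,0,0,0,0]

```text
t: 4.0
tcp_pos: [0.5482, -0.1722, 0.0642]
eef_rot: [-0.0, 1.0, 0.0, -0.0]
force: [0.0, -0.6, 0.7]
width: -0.0001
```

send_rows:
  plan: [0,0,0.001,0,0,0,0,0,0,0.002,0,0,0,0]

```text
t: 4.25
tcp_pos: [0.5482, -0.1703, 0.0643]
eef_rot: [-0.0, 1.0, -0.0, -0.0]
force: [-0.7, -0.5, 0.1]
width: 0.0002
```

send_rows:
  plan: [0,0,0.0005,0,0,0,0,0,0,0.001,0,0,0,0,0,0,0.0015,0,0,0,0]

```text
t: 4.62
tcp_pos: [0.5482, -0.1687, 0.0643]
eef_rot: [0.0, 1.0, 0.0, -0.0]
force: [0.1, -1.0, 0.4]
width: 0.0001
```

send_rows:
  plan: [0,0,0.0005,0,0,0,0,0,0,0.001,0,0,0,0]

```text
t: 4.88
tcp_pos: [0.5482, -0.1677, 0.0643]
eef_rot: [-0.0, 1.0, -0.0, 0.0]
force: [0.2, -0.5, -0.5]
width: -0.0
```

send_rows:
  plan: [0,0,0.0005,0,0,0,0,0,0,0.001,0,0,0,0,0,0,0.0015,0,0,0,0]

```text
t: 5.25
tcp_pos: [0.5482, -0.1663, 0.0643]
eef_rot: [-0.0, 1.0, -0.0, -0.0]
force: [-0.6, -0.1, -0.1]
width: 0.0002
```

send_rows:
  plan: [0,0,0.0005,0,0,0,0,0,0,0.001,0,0,0,0]

```text
t: 5.5
tcp_pos: [0.5482, -0.1652, 0.0643]
eef_rot: [-0.0, 1.0, 0.0, -0.0]
force: [-1.9, -0.4, -0.2]
width: -0.0001
```

send_rows:
  plan: [0,0,0.0005,0,0,0,0,0,0,0.001,0,0,0,0]

```text
t: 5.75
tcp_pos: [0.5482, -0.1642, 0.0643]
eef_rot: [0.0, 1.0, 0.0, -0.0]
force: [-0.7, 0.9, 0.6]
width: 0.0004
```

send_rows:
  plan: [0,0,0.0005,0,0,0,0,0,0,0.001,0,0,0,0,0,0,0.0015,0,0,0,0]

```text
t: 6.12
tcp_pos: [0.5482, -0.1637, 0.0644]
eef_rot: [0.001, 1.0, -0.0, 0.0]
force: [-0.1, -4.8, -0.2]
width: -0.0004
```

send_rows:
  plan: [0,0,0.0005,0,0,0,0,0,0,0.001,0,0,0,0]

```text
t: 6.38
tcp_pos: [0.5481, -0.1633, 0.0644]
eef_rot: [0.001, 1.0, 0.0, -0.0]
force: [-1.6, -6.8, -0.6]
width: 0.0001
```

send_rows:
  plan: [0,0,0.0005,0,0,0,0,0,0,0.001,0,0,0,0]

```text
t: 6.62
tcp_pos: [0.5481, -0.1631, 0.0644]
eef_rot: [0.002, 1.0, 0.0, -0.0]
force: [-2.3, -8.7, -1.0]
width: 0.0003
```

Nut 1 held 8.7 N without yielding, so it is tight. I'm backing off, lifting and going to nut 2.

send_rows:
  plan: [0,0,-0.006,0,0,0,0,0,0,-0.012,0,0,0,0,0,0,-0.012,0.03,0,0,0,0,0,-0.012,0.05,0,0,0,0,-0.002,0.03,0.05,0,0,0,0,-0.002,0.08,0.05,0,0,0,0,-0.002,0.0947,0.05,0,0,0,0,-0.002,0.0947,0.05,0,0,0,0,-0.002,0.0947,0.025,0,0,0,0,-0.002,0.0947,0,0,0,0,0,-0.002,0.0947,0,0,0,0,0,-0.002,0.0947,0,0,0,0]

```text
t: 8.12
tcp_pos: [0.547, -0.0672, 0.065]
eef_rot: [0.0, 1.0, -0.001, 0.001]
force: [-0.3, -0.7, 0.1]
width: 0.0003
```

send_rows:
  plan: [0,0,0.002,0,0,0,0,0,0,0.004,0,0,0,0,0,0,0.006,0,0,0,0,0,0,0.008,0,0,0,0,0,0,0.009,0,0,0,0,0,0,0.01,0,0,0,0]

```text
t: 8.88
tcp_pos: [0.5462, -0.056, 0.0643]
eef_rot: [0.0, 1.0, 0.0, -0.0]
force: [0.2, 0.3, -0.1]
width: 0.0
```

send_rows:
  plan: [0,0,0.0005,0,0,0,0,0,0,0.001,0,0,0,0,0,0,0.0015,0,0,0,0]

```text
t: 9.25
tcp_pos: [0.5462, -0.0546, 0.0643]
eef_rot: [0.0, 1.0, -0.0, -0.0]
force: [0.6, -0.4, 0.0]
width: -0.0003
```

send_rows:
  plan: [0,0,0.0005,0,0,0,0,0,0,0.001,0,0,0,0,0,0,0.0015,0,0,0,0]

```text
t: 9.62
tcp_pos: [0.546, -0.0536, 0.0642]
eef_rot: [0.0, 1.0, 0.0, -0.0]
force: [-1.5, -2.4, -0.3]
width: 0.0001
```

send_rows:
  plan: [0,0,0.0005,0,0,0,0,0,0,0.001,0,0,0,0]

```text
t: 9.88
tcp_pos: [0.5455, -0.0525, 0.0642]
eef_rot: [0.0, 1.0, 0.0, -0.001]
force: [-3.6, -4.7, 2.3]
width: 0.0001
```

send_rows:
  plan: [0,0,0.0005,0,0,0,0,0,0,0.001,0,0,0,0]

```text
t: 10.12
tcp_pos: [0.5453, -0.0514, 0.064]
eef_rot: [0.0, 1.0, 0.0, -0.001]
force: [-2.9, -4.5, 0.3]
width: 0.0001
```

send_rows:
  plan: [0,0,0.0005,0,0,0,0,0,0,0.001,0,0,0,0]

```text
t: 10.38
tcp_pos: [0.5457, -0.0501, 0.064]
eef_rot: [-0.0, 1.0, -0.0, -0.001]
force: [-2.4, -3.5, -0.6]
width: 0.0
```

Nut 2 seems to give way at about 4 to 5 N. I'm continuing slowly.

send_rows:
  plan: [0,0,0.0005,0,0,0,0,0,0,0.001,0,0,0,0,0,0,0.0015,0,0,0,0,0,0,0.002,0,0,0,0]

```text
t: 10.88
tcp_pos: [0.5457, -0.048, 0.0641]
eef_rot: [-0.0, 1.0, 0.0, -0.001]
force: [-4.7, -2.9, -0.6]
width: 0.0
```

send_rows:
  plan: [0,0,0.0005,0,0,0,0,0,0,0.001,0,0,0,0,0,0,0.0015,0,0,0,0,0,0,0.002,0,0,0,0]

```text
t: 11.38
tcp_pos: [0.5452, -0.046, 0.064]
eef_rot: [-0.0, 1.0, 0.0, -0.001]
force: [-5.0, -4.2, 1.1]
width: 0.0002
```

Run:
```python
from h import *
d=get("side"); P=proj(d,[[.582,-.024,.07]])[0]; print(P)
x,y=map(int,P); crop(d,"side2.png",x-75,y-60,x+75,y+60,5)
d=get("top"); P=proj(d,[[.582,-.024,.07]])[0]
x,y=map(int,P); crop(d,"top2.png",x-75,y-60,x+75,y+60,5)
```

```text
[278.38222527 229.36242827]
```

View pics/side2.png

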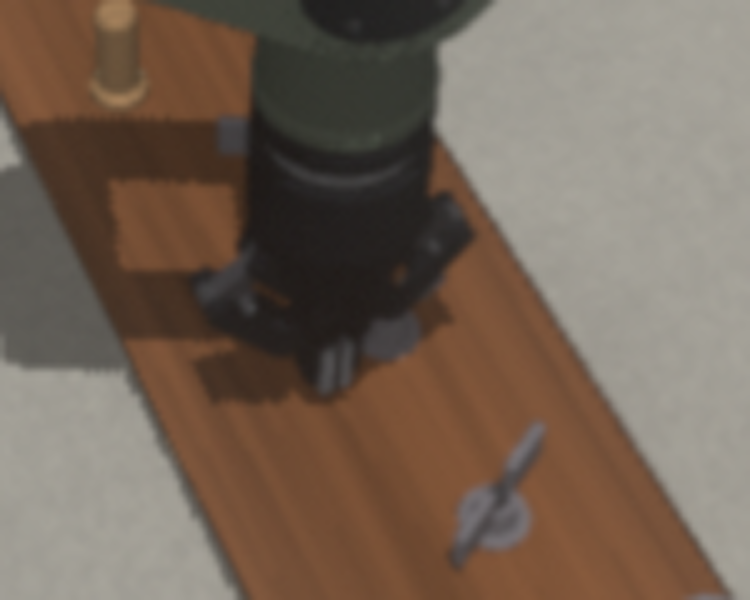

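The side view shows nut 2's hub at (390,335), but the gripper hides its wing. Nut 1 at (490,510) is unchanged. I'm retreating and moving to above the nut 3 start, which also frees the view.

send_rows:
  plan: [0,0,-0.006,0,0,0,0,0,0,-0.012,0,0,0,0,0,0,-0.012,0.04,0,0,0,0,0,-0.012,0.07,0,0,0,0,0.002,0.04,0.07,0,0,0,0,0.004,0.1,0.07,0,0,0,0,0.006,0.15,0.07,0,0,0,0,0.006,0.171,0.07,0,0,0,0,0.006,0.171,0.07,0,0,0,0,0.006,0.171,0.07,0,0,0]

```text
t: 12.72
tcp_pos: [0.5528, 0.1243, 0.1345]
eef_rot: [0.0, 1.0, -0.0, 0.0]
force: [-0.8, -0.6, 0.1]
width: 0.0001
```

Run:
```python
from h import *
for n in("side","top"):
    d=get(n); P=proj(d,[[.582,-.024,.07]])[0]
    x,y=map(int,P); crop(d,n+"3.png",x-75,y-60,x+75,y+60,5); print(x-75,y-60)
```

```text
203 169
220 106
```

View pics/side3.png

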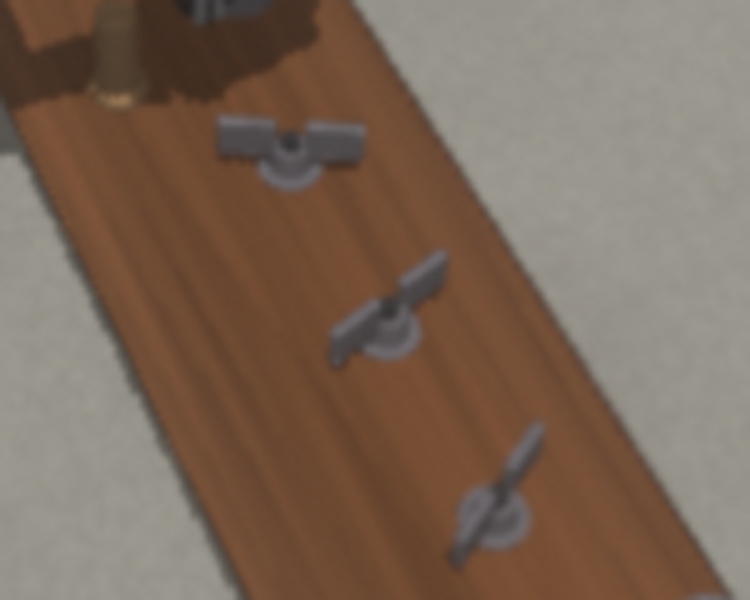

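Nut 2 has turned: its ends are now at about (335,338) and (443,256), while nut 1 at (460,560)-(540,428) is unchanged. I'm measuring the angle, and meanwhile descending beside nut 3.

Run:
```python
from h import *
d=get("side")
for a,b in [((334,337),(443,255)),((455,548),(538,427)),((219,120),(363,126))]:
    P=ray(d,np.array([a,b])/5+[203,169],.081)[:,:2]; v=P[1]-P[0]; print(P.round(4).tolist(),np.linalg.norm(v).round(3),np.arctan2(v[1],v[0]).round(3))
```

```text
[[0.5522, -0.0417], [0.6177, -0.0182]] 0.07 0.345
[[0.5559, -0.1608], [0.6159, -0.1196]] 0.073 0.602
[[0.552, 0.0969], [0.6153, 0.0673]] 0.07 -0.437
```

send_rows:
  plan: [0,0,0.001,-0.03,0,0,0,0,0,0.001,-0.06,0,0,0,0,0,0.001,-0.07,0,0,0,0,0,0.001,-0.07,0,0,0,0,0,0.001,-0.07,0,0,0]

```text
t: 13.5
tcp_pos: [0.5535, 0.1258, 0.0657]
eef_rot: [-0.0, 1.0, -0.0, 0.001]
force: [0.2, 0.4, 0.7]
width: -0.0002
```

send_rows:
  plan: [0,0,-0.002,0,0,0,0,0,0,-0.004,0,0,0,0,0,0,-0.006,0,0,0,0,0,0,-0.008,0,0,0,0,0,0,-0.009,0,0,0,0,0,0,-0.01,0,0,0,0]

```text
t: 14.25
tcp_pos: [0.5522, 0.1159, 0.0642]
eef_rot: [-0.0, 1.0, -0.0, -0.0]
force: [-0.3, 0.3, 0.4]
width: -0.0
```

send_rows:
  plan: [0,0,-0.0005,0,0,0,0,0,0,-0.001,0,0,0,0,0,0,-0.0015,0,0,0,0]

```text
t: 14.62
tcp_pos: [0.5522, 0.115, 0.0643]
eef_rot: [-0.001, 1.0, -0.0, 0.0]
force: [0.2, 2.5, 0.1]
width: -0.0001
```

send_rows:
  plan: [0,0,-0.0005,0,0,0,0,0,0,-0.001,0,0,0,0,0,0,-0.0015,0,0,0,0]

```text
t: 15.0
tcp_pos: [0.552, 0.1143, 0.0643]
eef_rot: [-0.001, 1.0, -0.0, -0.0]
force: [-0.7, 7.6, 0.6]
width: 0.0002
```

Nut 3 held 7.6 N, so it is tight. Nut 2 is the loose one, but it has turned only about 0.25 rad, so I'm going back to swing it on past 30°.

send_rows:
  plan: [0,0,0.006,0,0,0,0,0,0,0.01,0,0,0,0,0,0,0.01,0.03,0,0,0,0,0,0.01,0.05,0,0,0,0,0.002,-0.05,0.05,0,0,0,0,0.004,-0.11,0.05,0,0,0,0,0.004,-0.165,0.05,0,0,0,0,0.004,-0.175,0.05,0,0,0,0,0.004,-0.175,0.05,0,0,0,0,0.004,-0.175,0.025,0,0,0,0,0.004,-0.175,0,0,0,0,0,0.004,-0.175,0,0,0,0,0,0.004,-0.175,0,0,0,0]

```text
t: 16.62
tcp_pos: [0.5568, -0.0611, 0.065]
eef_rot: [0.0, 1.0, 0.001, 0.0]
force: [-0.7, 1.0, 0.2]
width: 0.0
```

send_rows:
  plan: [0,0,0.002,0,0,0,0,0,0,0.004,0,0,0,0,0,0,0.006,0,0,0,0,0,0,0.008,0,0,0,0,0,0,0.01,0,0,0,0,0,0,0.012,0,0,0,0,0,0,0.013,0,0,0,0]

```text
t: 17.5
tcp_pos: [0.556, -0.0495, 0.0642]
eef_rot: [0.0, 1.0, 0.0, -0.0]
force: [-1.3, -2.2, 0.9]
width: 0.0001
```

send_rows:
  plan: [0,0,0.001,0,0,0,0,0,0,0.002,0,0,0,0,0,0,0.003,0,0,0,0,0,0,0.004,0,0,0,0,0,0,0.005,0,0,0,0]

```text
t: 18.12
tcp_pos: [0.5561, -0.044, 0.0642]
eef_rot: [-0.0, 1.0, -0.0, -0.0]
force: [-1.1, -2.3, -0.1]
width: 0.0
```

send_rows:
  plan: [0,0,0.001,0,0,0,0,0,0,0.002,0,0,0,0,0,0,0.003,0,0,0,0,0,0,0.004,0,0,0,0,0,0,0.005,0,0,0,0]

```text
t: 18.75
tcp_pos: [0.5563, -0.039, 0.0643]
eef_rot: [-0.0, 1.0, 0.0, 0.0]
force: [-0.2, -0.7, 1.0]
width: -0.0006
```

send_rows:
  plan: [0,0,0.001,0,0,0,0,0,0,0.002,0,0,0,0,0,0,0.003,0,0,0,0,0,0,0.004,0,0,0,0,0,0,0.005,0,0,0,0]

```text
t: 19.38
tcp_pos: [0.5562, -0.034, 0.0643]
eef_rot: [-0.0, 1.0, 0.0, -0.0]
force: [-1.7, -1.6, 0.8]
width: -0.0003
```

send_rows:
  plan: [0,0,0.001,0,0,0,0,0,0,0.002,0,0,0,0,0,0,0.003,0,0,0,0,0,0,0.004,0,0,0,0]

```text
t: 19.88
tcp_pos: [0.5566, -0.03, 0.0643]
eef_rot: [0.0, 1.0, -0.0, 0.0]
force: [0.8, -3.0, -0.5]
width: -0.0
```

send_rows:
  plan: [0,0,-0.005,0,0,0,0,0,0,-0.01,0,0,0,0,0,0,-0.01,0.05,0,0,0,0,0,-0.01,0.095,0,0,0,0.05,-0.01,0.05,0.095,0,0,0,0.05,-0.02,0.1,0.095,0,0,0,0.05,-0.038,0.15,0.095,0,0,0,0.05,-0.038,0.19,0.095,0,0,0,0.05,-0.038,0.19,0.095,0,0,0,0.05,-0.038,0.19,0.095,0,0,0]

```text
t: 21.12
tcp_pos: [0.5183, 0.1595, 0.1593]
eef_rot: [0.0, 1.0, 0.0, 0.0]
force: [0.4, 0.0, 0.1]
width: 0.05
```

Run:
```python
from h import *
d=get("side"); crop(d,"side4.png",180,130,330,250,5)
print(proj(d,[[.518,.160,.048],[.518,.160,.108]])*5-np.array([180,130])*5, bot.sense()["tcp_pos"])
```

```text
[[225.98438336 288.61303356]
 [221.49603558 207.96010257]] [0.5184313  0.15904065 0.15925439]
```

View pics/side4.png

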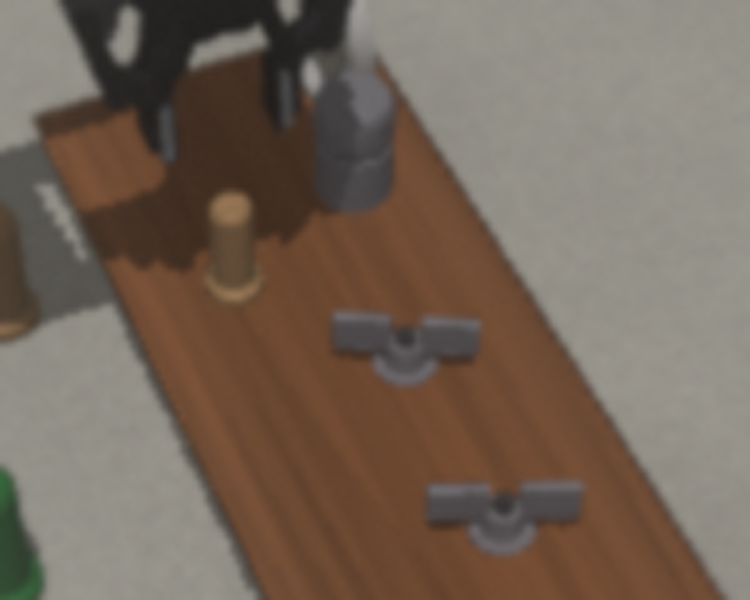

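Nut 2, with ends at (430,500) and (580,497), is now well swung round and parallel to nut 3. The peg's top is at (232,207) and its foot at (232,283).

Run:
```python
from h import *
d=get("side"); o=[180,130]
q=lambda a,z: ray(d,np.array([a])/5+o,z)[0,:2].round(4)
print(q((232,207),.108),q((233,281),.051))
P=[q((430,489),.081),q((581,486),.081)]; v=P[1]-P[0]; print("nut2",np.arctan2(v[1],v[0]),P)
P=[q((333,315),.081),q((479,322),.081)]; v=P[1]-P[0]; print("nut3",np.arctan2(v[1],v[0]),P)
```

```text
[0.523  0.1587] [0.5223 0.161 ]
nut2 -0.3609640192081932 [array([ 0.5537, -0.0164]), array([ 0.6186, -0.0409])]
nut3 -0.444722423960939 [array([0.5515, 0.0971]), array([0.6155, 0.0666])]
```

send_rows:
  plan: [0.05,0.002,0.001,-0.04,0,0,0,0.05,0.002,0.001,-0.07,0,0,0,0.05,0.002,0.001,-0.09,0,0,0,0.05,0.002,0.001,-0.09,0,0,0,0.05,0.002,0.001,-0.09,0,0,0,0.035,0.002,0.001,-0.09,0,0,0,0.028,0.002,0.001,-0.09,0,0,0,0.015,0.002,0.001,-0.09,0,0,0,0.01,0.002,0.001,-0.09,0,0,0,0.01,0.002,0.001,-0.09,0,0,0,0.01,0.002,0.001,-0.09,0,0,0,0.01,0.002,0.001,-0.09,0,0,0]
  squeeze: 25

```text
t: 22.72
tcp_pos: [0.5208, 0.161, 0.07]
eef_rot: [-0.0, 1.0, 0.0, 0.001]
force: [-0.6, -0.2, 5.1]
width: 0.021
```

Gripped with width 21 mm. I'm lifting and carrying it to in front of nut 2, then hovering.

send_rows:
  plan: [0.01,0,0,0.015,0,0,0,0.01,0,0,0.035,0,0,0,0.01,0,0,0.06,0,0,0,0.01,0,0,0.06,0,0,0,0.01,-0.01,-0.02,0.06,0,0,0,0.01,-0.022,-0.055,0.06,0,0,0,0.01,-0.022,-0.1,0.06,0,0,0,0.01,-0.022,-0.145,0.06,0,0,0,0.01,-0.022,-0.175,0.06,0,0,0,0.01,-0.022,-0.187,0.06,0,0,0,0.01,-0.022,-0.187,0.06,0,0,0,0.01,-0.022,-0.187,0.06,0,0,0,0.01,-0.022,-0.187,0.03,0,0,0,0.01,-0.022,-0.187,0.015,0,0,0,0.01,-0.022,-0.187,0.015,0,0,0]

```text
t: 24.6
tcp_pos: [0.4968, -0.025, 0.0828]
eef_rot: [-0.0, 1.0, 0.001, -0.002]
force: [-0.2, -0.9, 0.6]
width: 0.0212
```

Run:
```python
from h import *
d=get("side"); s=bot.sense(); print(s["width"],s["tcp_pos"],s["force"])
P=proj(d,[[.4985,-.0265,.063]])[0]; x,y=map(int,P); crop(d,"side5.png",x-75,y-60,x+75,y+60,5); print((P-[x-75,y-60])*5)
```

```text
0.021008895867243527 [ 0.49781325 -0.02541358  0.08386539] [ 0.38726486 -0.44109364  0.28377561]
[375.99509199 300.6346726 ]
```

View pics/side5.png

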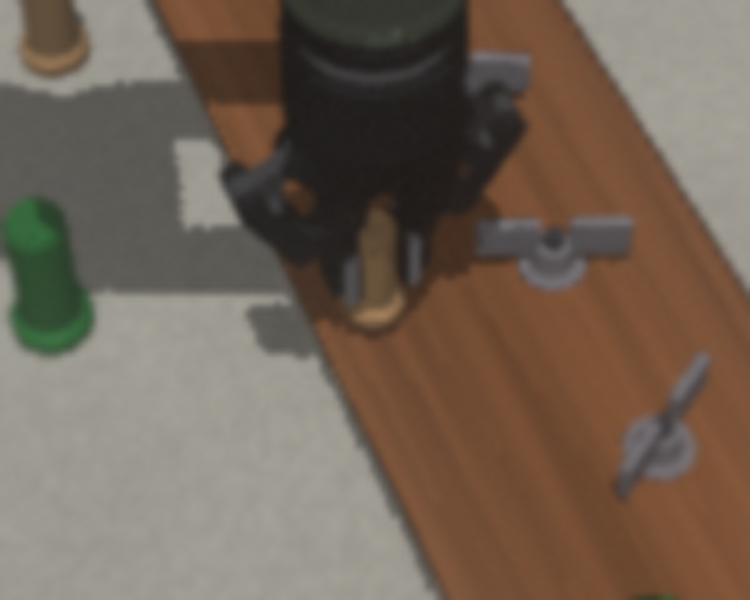

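The peg is held at (376,300) in front of nut 2, close to upright. I'm lowering it slowly and opening a little.

send_rows:
  plan: [0.01,0,0,-0.005,0,0,0,0.01,0,0,-0.01,0,0,0,0.01,0,0,-0.013,0,0,0,0.01,0,0,-0.015,0,0,0,0.01,0,0,-0.015,0,0,0,0.01,0,0,-0.015,0,0,0]

```text
t: 25.4
tcp_pos: [0.4982, -0.0261, 0.0701]
eef_rot: [0.0, 1.0, 0.0, -0.0]
force: [-2.3, 0.3, 4.9]
width: 0.0207
```

send_rows:
  plan: [0.022,0,0,-0.015,0,0,0,0.024,0,0,-0.015,0,0,0,0.028,0,0,-0.015,0,0,0,0.034,0,0,-0.015,0,0,0,0.038,0,0,-0.015,0,0,0,0.038,0,0,-0.015,0,0,0,0.038,0,0,0.005,0,0,0,0.038,0,0,0.03,0,0,0,0.038,0,0,0.07,0,0,0,0.038,0,0,0.12,0,0,0,0.038,-0.05,0.05,0.17,0,0,0,0.038,-0.08,0.1,0.2,0,0,0,0.038,-0.08,0.15,0.2,0,0,0,0.038,-0.08,0.2,0.2,0,0,0,0.038,-0.08,0.2,0.2,0,0,0,0.038,-0.08,0.2,0.2,0,0,0]

```text
t: 27.4
tcp_pos: [0.4178, 0.1737, 0.2688]
eef_rot: [0.0, 1.0, 0.0, -0.0]
force: [-0.1, 0.5, -1.4]
width: 0.0379
```

My second call lowered the tool a further 15 mm by mistake, because its shifts count from the new start pose. I'm checking the result.

Run:
```python
from h import *
d=get("side"); crop(d,"side6.png",190,110,390,270,4)
print(4*(proj(d,[[.498,-.0265,.048],[.498,-.0265,.108]])-[190,110]))
```

```text
[[220.09799262 547.51939289]
 [219.60773062 486.50652996]]
```

View pics/side6.png

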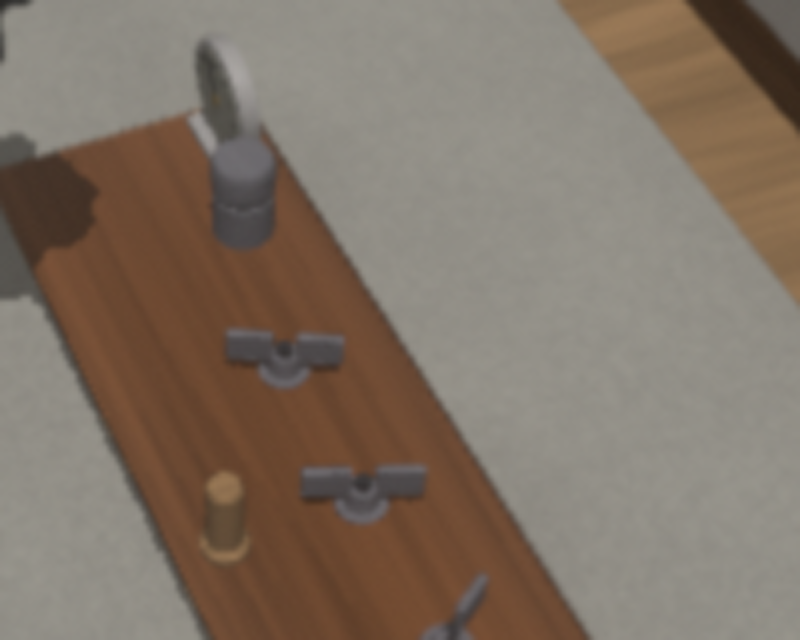

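The peg stands upright, foot at (224,546) and top at (226,487), within about 2 mm of the intended place. Next I'm checking numerically that the rest is unchanged from the first side picture, then handing in.

Run:
```python
from h import *
d=get("side"); print("peg",ray(d,np.array([[224,546]])/4+[190,110],.05)[0])
a=cv2.imread("pics/side0.png"); b=cv2.resize(d["img"][:,:,::-1],None,fx=1.56,fy=1.56,interpolation=cv2.INTER_CUBIC)
D=cv2.absdiff(a,b[:a.shape[0],:a.shape[1]]).max(2)
for n,(x,y) in dict(timer=(468,493),jar=(535,475),nut1=(471,420),nut2=(437,360),nut3=(407,310),crusher=(391,247),therm=(385,207),bigpeg=(280,287),green=(280,370)).items():
    r=D[y-25:y+26,x-22:x+23]; print(n,(r>30).mean().round(3))
bot.finish_job()
```

```text
peg [ 0.49997603 -0.02761341  0.05      ]
timer 0.0
jar 0.0
nut1 0.0
nut2 0.149
nut3 0.0
crusher 0.0
therm 0.0
bigpeg 0.308
green 0.0
the job is handed in; nothing more can be done
```

The job is handed in. The middle nut (nut 2) was the loose one, and the small beech peg now stands upright on the board in front of it.

- **Nuts:** I tried them from right to left. Nut 1 held 8.7 N and nut 3 held 7.6 N. Nut 2 gave way at a measured 3 to 6 N, but the first push turned it only about 0.25 rad. I went back after nut 3 and swung it round to about 0.95 rad in all.
- **Peg:** It measures about (0.500, -0.028), roughly 84 mm in front of stud 2 and within about 1 mm sideways.
- **Last checks:** Against the first side picture, only the area round nut 2 and the area round the larger peg on the table had changed. Nuts 1 and 3, all four bystanders and the green peg showed no change. I didn't check the larger peg's area in a last view. The peg was upright there in an earlier picture and the arm never went near it, so I take the change to be the arm's shadow.
- **Slip:** At the release I lowered the tool a further 15 mm by mistake while the fingers opened. The picture afterwards showed the peg upright and in place.

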